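# Click the length stop into its notch and bring the offcut up to it

## Robot

A 7-joint arm with a two-finger parallel gripper is mounted at the origin on a cart in front of the work surface, level with it; the furniture and walls round the work are solid. World frame = base frame: x ahead of the robot, y to its left, z up, the work surface at z = 0. Lengths are in m, angles in degrees, forces in N, time in s.
With the tool pointing down it reaches from about 0.425 to 0.925 m from the base axis. Payload 6.8 kg.
Tool frame: the origin (TCP) lies on the centre line of the jaws, within the pads' length; the fingertips stand 25 mm ahead of it and the grasp point (between the pads) lies 6 mm ahead of it; z points along the fingers, y is the direction in which the jaws open and shut (so a half turn about z gives the same grasp; the last joint's range is limited). The gripper opens to 85 mm and grips with 20 to 120 N. Pads are 22 mm wide; open, the fingers measure 114 mm over their backs; the gripper's body (76 mm by 85 mm) begins 54 mm behind the grasp point. The pads swing forward as they close: fully open they stand 13 mm farther back than shut.
Start: joints at [-79.418, 27.33, 1.283, 89.118, -0.659, 63.558, -4.761], TCP at [0.195, 0.646, 0.256] pointing down, gripper open.
Joint ranges: [-169.35, 169.35], [-19.33, 120.38], [-80.79, 83.38], [13.8, 139.57], [-78.32, 258.32], [9.67, 109.79], [-169.56, 169.56]. Speed limits (degrees/s): [136.94, 136.94, 180, 180, 180, 180, 180].

## Interface

Orientations are given as [roll, pitch, yaw] about the fixed x, y, z axes, in that order (R = Rz(yaw) Ry(pitch) Rx(roll)).
In Python, from rig import * gives the robot as it stands.
- The arm moves only by the tool arm_command, never from a script. Its argument "moves" is a list of rows, each an object with "hand": the gripper command: -1 is shut, 1 is fully open, values between are in proportion; "xyz": the shift along the world's x, y, z in units of 100 mm (1.0 is 100 mm), a list of three; "angular": the turn, a rotation vector about the world's x, y, z in units of 8 degrees (1.0 is 8 degrees), a list of three. In form: [{"hand": hand, "xyz": [x, y, z], "angular": [rx, ry, rz]}, ...]. A call has 1 to 12 rows; each row shifts and turns the commanded pose from where the row before left it; what a row does not reach is not made up. A row lasts 1/8 s, in which the tool goes at most 62.5 mm and 10.7 degrees, less where a joint would pass 70% of its speed; a pose out of reach is approached as far as the arm can. A call with a number of a shift or a turn outside -1 to 1 is refused whole. A call with a gripper value outside its range is refused whole. The fingers move at their own pace and stop on an object; the grip force is fixed at half the most. Time passes only in rows, so rows that do not move let the fingers close. It gives the time, the measured TCP pose, the force and the opening at its end, in the units of the state.
- observe(): the state, without advancing time (a new reading comes with each control period).
- grab_frame(name): name is "scene" or "top" or "wrist"; returns a dict with "image" (384x512x3 uint8, blue, green, red), "range_z" (384x512 float32, m along the optical axis (not along the pixel's ray), 0 where there is no reading), "camera_matrix" (3x3 intrinsics, pixels), "rvec" (rotation vector, rad) and "tvec" (3), from world to camera coordinates, as OpenCV has them; the wrist camera has in their place "mount" (4x4, takes a point from camera to tool coordinates, whose origin is the TCP and whose axes are the flange's). Camera axes: x right, y down, z forward; pixel columns grow to the right and rows downward; lengths in m; the calibration is good to about 2 mm. A picture is of the moment at which its call begins: read the wrist's pose just before it.
- sign_off(): hands the job in, once; it reports no verdict.
The state is a dict: "clock": time; "q": joint angles; "joint_velocities": joint speeds; "tau": joint torques, N m; "tool_pos": TCP position; "tcp_rot": TCP orientation; "ft_force": force on the tool from outside, world axes, zero at the start; "ft_torque": the same for the moment, N m; "grip_width": finger opening in m.
Only numpy, scipy, OpenCV 4.12 (cv2) and the standard library are available. Lean on these libraries where they do the work, as an engineer would, in place of code of your own. Each camera call takes 0.05 s, during which the arm holds its last target.

## Task

Set up the cutting fence for a repeat length: push the sliding stop (yellow thumb post) along the fence until it drops into the notch at the red tab, without gripping it. Then push the wooden offcut, flat on the bench, along the fence back towards the stop until its end rests against the stop's steel tongue, leaving the stop in its notch. Only push with the fingers; do not pinch or lift anything, and leave the things lying around where they are.

Things in the scene. Friction and masses are not known exactly. Their poses are not given: they have to be found in the camera images.
- fence: Aluminium fence bolted to the bench, a bar 480 mm long (along its own y), 30 mm thick (x) and 34 mm high, with 12 mm long black end caps, 40 mm high, at both ends. Origin: centre of its underside. Its front face, at x = -15 mm in its own frame, looks towards the robot. A wire shelf hangs 0.6 m above the bench beyond x = 0.58 m: keep the arm low.
- notch (a point): Middle of the notch in the steel strip on top of the fence, at the strip's top, 40 mm above the bench; axes parallel to the fence's. The notch is a 13 mm gap (along y) in the strip; a red tab sticks out behind the strip beside it. The strip sits differently along the fence each time: only this point (or the red tab) tells where the notch is.
- stop (a joint): Travel of the sliding stop in m along the fence's +y, 0 to 0.20; starts at 0 to 0.05, notch at 0.095 to 0.145. Friction about 2 N; the push is nearly constant till the notch. A sprung ball (radius 8 mm) under its middle rides on the strip and drops into the notch: over the last 6 mm the push falls away and the stop jumps home by itself. About 10 N either way along the fence drives it out again; if overrun, push it back.
- stop_post (a point): Centre of the yellow thumb post of the stop, 79 mm above the bench; axes parallel to the fence's. The post is 24 x 24 mm, from 64 to 94 mm above the bench, on a black carriage 40 mm (x) by 44 mm (y), 46 to 64 mm up, its middle 6 mm behind (+x) the post's. Push on the post's y = -12 mm face (or +12 mm to go back). Beside the carriage nothing on the fence is over 40 mm high.
- stop_index (a point): Point under the middle of the carriage (the ball), 40 mm above the bench, at the same y as the post's centre: coincides with the notch when the stop is home. A white line on the back of the carriage shows it.
- stop_face (a point): Middle of the +y face of the stop's steel tongue, which the offcut's end must meet, 20 mm above the bench; axes parallel to the fence's. The tongue hangs in front of the fence: 46 mm wide (x, from 17 to 63 mm in front of the fence's centre line), 16 mm thick (y), from 6 to 60 mm above the bench.
- offcut: Loose wooden offcut, 62 mm (x) by 120 mm (y, its length) by 38 mm high, 0.2 kg or so. Origin: centre of its underside. It lies flat in front of the fence, nearly parallel to it, 4 to 10 mm off its front face, on the +y side of the stop, with its near end 35 to 70 mm beyond the stop's tongue when that is home.
- tape_measure: Bystander: yellow tape measure, 37 x 83 x 68 mm, standing to the left of the fence. Origin: centre of its underside.
- sample_tin: Bystander: small purple and white round tin, 66 mm across and 85 mm high, to the right of the fence. Origin: centre of its underside.
- screwdriver: Bystander: yellow-handled screwdriver, 30 x 197 x 30 mm, lying just behind the fence. Origin: centre of its underside.
Mind the look-alikes: they are no part of the job. There is more than one size of the offcut; the one meant has the size given above.

How it is judged:
By the outcome, as a careful person would: the job done as asked, in the order asked, and still so for the second after the job is handed in, with the robot touching nothing.
It also fails if it takes over 54 s, if anything falls off the work surface, if the arm or the gripper's body presses on something with over 40 N, if the wrist force passes 120 N, or if a joint passes its speed limit or range.

## Working session

There is one attempt and no reset: what is moved stays moved. The work goes in short steps, Python scripts to look and compute and a tool call to move; the robot and the scene stay as the last step left them, time stands still between calls to the robot, and variables do not carry over. Pictures are saved under pics/ and viewed, and the job is handed in when it is done.

Besides the shell and the picture viewer there is one more tool, called after "Emit:" as name(argument=value, ...), one argument or row to a line, values as JSON. arm_command: Moves the arm, as the interface text tells. Its arguments: {"type":"object","properties":{"moves":{"type":"array","items":{"type":"object","properties":{"hand":{"type":"number"},"xyz":{"type":"array","items":{"type":"number","minimum":-1,"maximum":1}},"angular":{"type":"array","items":{"type":"number","minimum":-1,"maximum":1}}}}}},"required":["moves"]}

```bash
mkdir -p pics; python3 - <<'E'
from rig import *
import cv2,numpy as np
print(observe())
for n in ("scene","top"):
    f=grab_frame(n); cv2.imwrite(f"pics/{n}0.png",f["image"]); np.savez(f"{n}0.npz",**f)
    print(n,f["camera_matrix"],f["rvec"],f["tvec"])
E
```

```text
{'clock': 0.0, 'q': array([-79.41729558,  27.37614068,   1.27797002,  89.17675742,
        -0.66001239,  63.55848276,  -4.76063893]), 'joint_velocities': array([ 0.04941304,  0.00015021,  0.0298365 ,  0.06726902,  0.04195436,
       -0.10435781,  0.00025917]), 'tau': array([-2.69956900e-05, -5.96456265e+01,  1.60804544e+00, -2.81197643e+01,
        1.24830566e-02,  9.20785853e-03, -2.09888026e-05]), 'tool_pos': array([0.19465935, 0.64576023, 0.25533241]), 'tcp_rot': array([-1.79896069e+02,  5.82546148e-03,  1.63226802e+02]), 'ft_force': array([-0.4691565 , -1.29196629, -0.0299063 ]), 'ft_torque': array([ 0.02258808, -0.03796975, -0.01551992]), 'grip_width': 0.08547834046411075}
scene [[388.91800619   0.         254.72290212]
 [  0.         388.91800619 188.42613301]
 [  0.           0.           1.        ]] [ 1.27189009 -2.14493895  1.03401537] [0.20121299 0.28176582 1.11969709]
top [[381.96909035   0.         251.40035669]
 [  0.         381.96909035 192.38990893]
 [  0.           0.           1.        ]] [ 2.1472374  -2.13781247  0.17099024] [-0.00499613  0.4222735   1.25517563]
```

View pics/scene0.png

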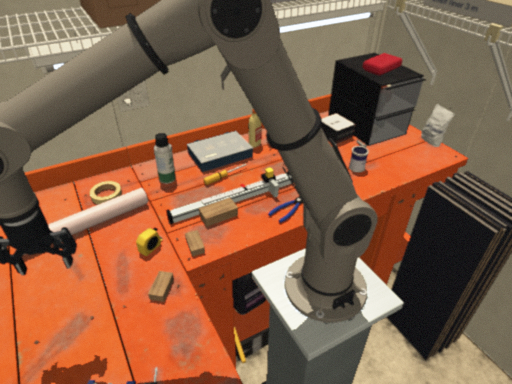

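View pics/top0.png

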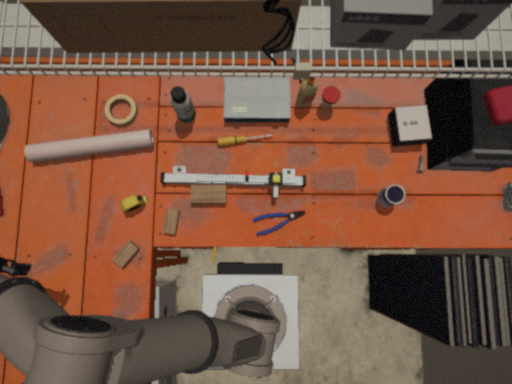

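```bash
python3 - <<'E'
import cv2
a=cv2.imread("pics/top0.png")[155:245,150:320]
cv2.imwrite("pics/top0c.png",cv2.resize(a,None,fx=4.7,fy=4.7,interpolation=cv2.INTER_CUBIC))
a=cv2.imread("pics/scene0.png")[155:260,150:320]
cv2.imwrite("pics/scene0c.png",cv2.resize(a,None,fx=4.7,fy=4.7,interpolation=cv2.INTER_CUBIC))
E
```

```text
(no output)
```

View pics/top0c.png

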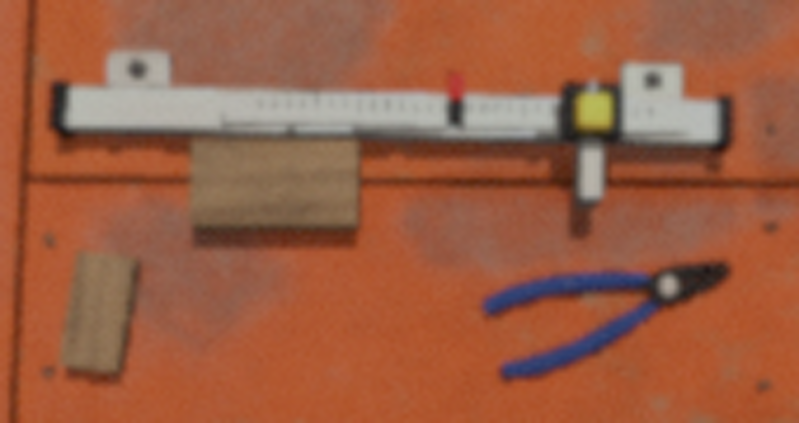

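View pics/scene0c.png

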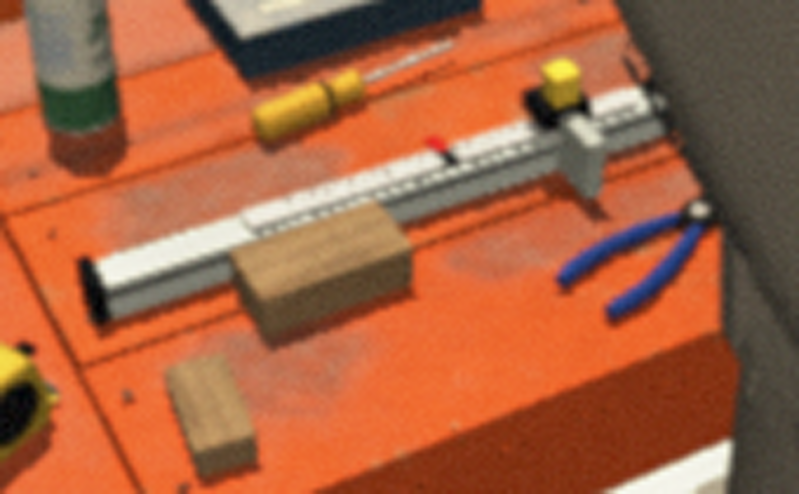

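```bash
cat >h.py <<'E'
import numpy as np,cv2
def ray(f,u,v,z):
    K=f["camera_matrix"];R=cv2.Rodrigues(f["rvec"])[0];t=np.array(f["tvec"]).ravel()
    c=-R.T@t; d=R.T@np.linalg.inv(K)@np.array([u,v,1.]); return c+d*(z-c[2])/d[2]
E
python3 - <<'E'
from h import *
f=np.load("top0.npz")
s=4.7
for n,u,v,z in [("capL",60,108,.04),("capR",726,122,.04),("capLtopL",54,108,.04),("capR_r",732,122,.04),("notch",456,112,.04),("redtab",456,84,.04),("post",594,112,.094),
 ("oc1",192,140,.038),("oc2",358,139,.038),("oc3",358,226,.038),("oc4",192,226,.038),("tongTop+y",579,172,.06),("tong-y",604,172,.06),("tong end",590,202,.06),("sm1",80,252,.03),("sm2",138,260,.03),("sm3",120,375,.03)]:
    p=ray(f,(u+.5)/s-.5+150,(v+.5)/s-.5+155,z); print(n,p.round(4), f["range_z"][int(v/s+155),int(u/s+150)])
E
```

```text
capL [0.4702 0.2971 0.04  ] 1.2885923
capR [ 0.4624 -0.1805  0.04  ] 1.2863734
capLtopL [0.4702 0.3014 0.04  ] 1.2837185
capR_r [ 0.4624 -0.1848  0.04  ] 1.2900623
notch [0.4687 0.0132 0.04  ] 1.294425
redtab [0.4892 0.0133 0.04  ] 1.2951183
post [ 0.4587 -0.0821  0.094 ] 1.2319809
oc1 [0.4478 0.2022 0.038 ] 1.3223692
oc2 [0.4491 0.0833 0.038 ] 1.3112552
oc3 [0.3862 0.0824 0.038 ] 1.2996123
oc4 [0.3857 0.2004 0.038 ] 1.3128599
tongTop+y [ 0.4223 -0.0737  0.06  ] 1.2552832
tong-y [ 0.4224 -0.0913  0.06  ] 1.3249583
tong end [ 0.4011 -0.0813  0.06  ] 1.2597398
sm1 [0.3676 0.281  0.03  ] 1.2811404
sm2 [0.3621 0.2394 0.03  ] 1.2954369
sm3 [0.2804 0.2494 0.03  ] 1.2828385
```

Emit:
arm_command(
  moves=[
    {"hand": -1,"xyz": [0.32,-0.43,0],"angular": [0,0,0.25]},
    {"hand": -1,"xyz": [0.32,-0.43,0],"angular": [0,0,0.25]},
    {"hand": -1,"xyz": [0.32,-0.43,0],"angular": [0,0,0.25]},
    {"hand": -1,"xyz": [0.32,-0.43,0],"angular": [0,0,0.25]},
    {"hand": -1,"xyz": [0.32,-0.43,0],"angular": [0,0,0.25]},
    {"hand": -1,"xyz": [0.32,-0.43,0],"angular": [0,0,0.25]},
    {"hand": -1,"xyz": [0.32,-0.43,0],"angular": [0,0,0.25]},
    {"hand": -1,"xyz": [0.32,-0.43,0],"angular": [0,0,0.25]},
  ],
)

```text
clock: 1.1
tool_pos: [0.4515, 0.3007, 0.2561]
tcp_rot: [-180.0, -0.0, 179.3]
ft_force: [0.6, -0.0, 0.2]
grip_width: 0.0001
```

Emit:
arm_command(
  moves=[
    {"hand": -1,"xyz": [0.06,-0.54,-0.05],"angular": [0,0,0]},
    {"hand": -1,"xyz": [0.06,-0.54,-0.05],"angular": [0,0,0]},
    {"hand": -1,"xyz": [0.06,-0.54,-0.05],"angular": [0,0,0]},
    {"hand": -1,"xyz": [0.06,-0.54,-0.05],"angular": [0,0,0]},
    {"hand": -1,"xyz": [0.0,-0.54,-0.05],"angular": [0,0,0]},
    {"hand": -1,"xyz": [0,-0.54,-0.05],"angular": [0,0,0]},
    {"hand": -1,"xyz": [0,-0.54,-0.05],"angular": [0,0,0]},
    {"hand": -1,"xyz": [0,-0.54,-0.05],"angular": [0,0,0]},
    {"hand": -1,"xyz": [0,0,0],"angular": [0,0,0]},
    {"hand": -1,"xyz": [0,0,0],"angular": [0,0,0]},
  ],
)

```text
clock: 2.35
tool_pos: [0.4747, -0.1291, 0.2161]
tcp_rot: [180.0, -0.0, 179.2]
ft_force: [0.3, -0.1, -0.1]
grip_width: -0.0
```

```bash
python3 - <<'E'
from rig import *
import cv2,numpy as np
o=observe();print(o["clock"],o["q"],o["tool_pos"],o["tcp_rot"],o["grip_width"])
f=grab_frame("wrist"); cv2.imwrite("pics/w1.png",f["image"]);np.savez("w1.npz",pos=o["tool_pos"],rot=o["tcp_rot"],**f); print(f["mount"])
f=grab_frame("top"); cv2.imwrite("pics/t1.png",cv2.resize(f["image"][140:260,120:360],None,fx=3.3,fy=3.3))
f=grab_frame("scene"); cv2.imwrite("pics/s1.png",f["image"])
E
```

```text
2.35 [-10.83939391  13.12910264  21.84846336 117.25422117  -6.29530946
  50.74249057 103.70456423] [ 0.47467689 -0.1291464   0.21605511] [ 1.79971805e+02 -3.78586410e-02  1.79217776e+02] -7.002495985549884e-06
[[-7.95333310e-04 -9.45556862e-01 -3.25455968e-01  8.41395316e-02]
 [ 9.99999470e-01 -9.65021241e-04  3.59955199e-04  1.32792974e-03]
 [-6.54430031e-04 -3.25455510e-01  9.45557128e-01 -1.16870338e-01]
 [ 0.00000000e+00  0.00000000e+00  0.00000000e+00  1.00000000e+00]]
```

View pics/w1.png

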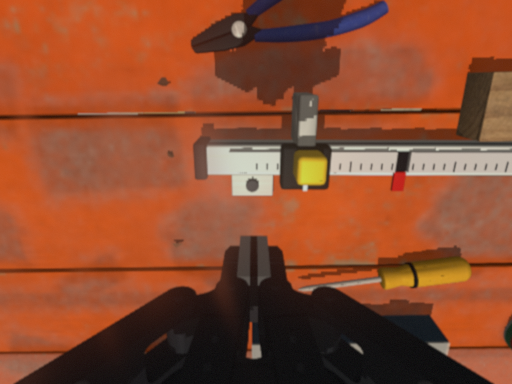

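View pics/t1.png

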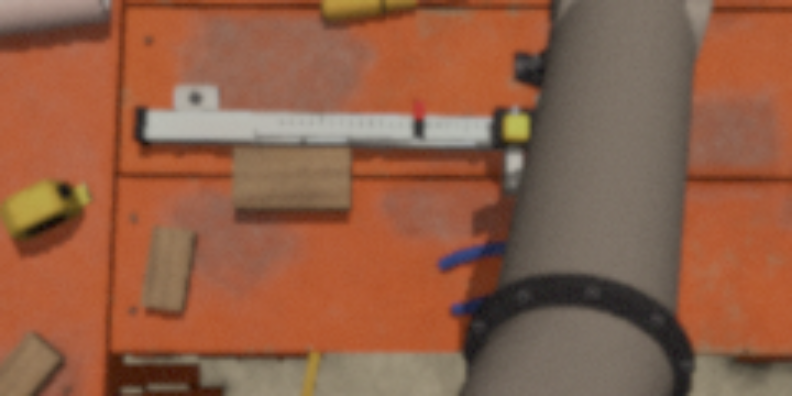

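View pics/s1.png

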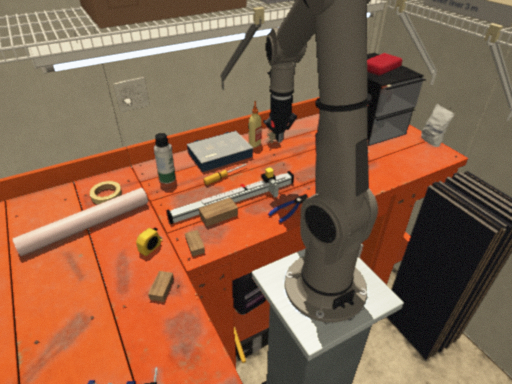

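Wrist view: post top at about (310,168), notch (403,163), red tab (398,181), white line at (305,188), offcut right (470–512,70–140), the only wood beside the fence.

```bash
cat >>h.py <<'E'
from scipy.spatial.transform import Rotation as Ro
def wray(f,u,v,z):
    R=Ro.from_euler("xyz",f["rot"],degrees=True).as_matrix(); M=f["mount"]
    c=R@M[:3,3]+f["pos"]; d=R@M[:3,:3]@np.linalg.inv(f["camera_matrix"])@np.array([u,v,1.]); return c+d*(z-c[2])/d[2]
def crop(im,r0,r1,c0,c1,s,name): cv2.imwrite(name,cv2.resize(im[r0:r1,c0:c1],None,fx=s,fy=s,interpolation=cv2.INTER_CUBIC))
E
python3 - <<'E'
from h import *
f=np.load("w1.npz")
crop(f["image"],80,210,270,430,5,"pics/w1c.png")
for n,u,v,z in [("post",312,168,.094),("notch",403,162,.04),("notchL",398,162,.04),("notchR",409,162,.04),("capL",200,158,.04)]: print(n,wray(f,u,v,z))
E
```

```text
post [ 0.45774913 -0.08148429  0.094     ]
notch [0.46826047 0.01528534 0.04      ]
notchL [0.46819012 0.0105136  0.04      ]
notchR [0.46834491 0.02101167 0.04      ]
capL [ 0.46150075 -0.178034    0.04      ]
```

View pics/w1c.png

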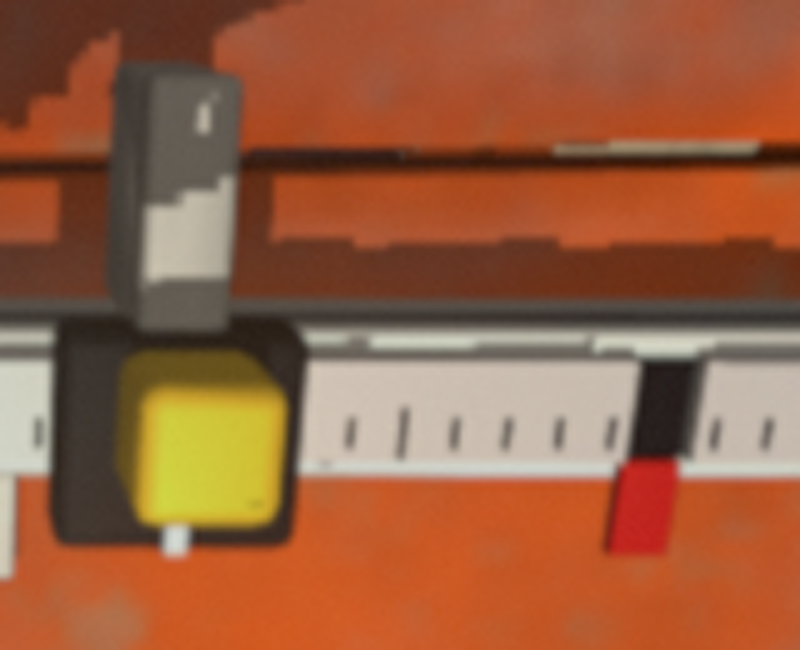

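Emit:
arm_command(
  moves=[
    {"hand": -1,"xyz": [-0.04,0,-0.3],"angular": [0,0,0]},
    {"hand": -1,"xyz": [-0.04,0,-0.3],"angular": [0,0,0]},
    {"hand": -1,"xyz": [-0.04,0,-0.3],"angular": [0,0,0]},
    {"hand": -1,"xyz": [-0.04,0,-0.28],"angular": [0,0,0]},
    {"hand": -1,"xyz": [0,0,0],"angular": [0,0,0]},
    {"hand": -1,"xyz": [0,0,0],"angular": [0,0,0]},
    {"hand": -1,"xyz": [0,0.1,0],"angular": [0,0,0]},
    {"hand": -1,"xyz": [0,0.05,0],"angular": [0,0,0]},
    {"hand": -1,"xyz": [0,0,0],"angular": [0,0,0]},
  ],
)

```text
clock: 3.62
tool_pos: [0.4592, -0.1139, 0.0987]
tcp_rot: [180.0, 0.0, 179.3]
ft_force: [-0.1, 0.3, 0.1]
grip_width: 0.0002
```

```bash
python3 - <<'E'
from rig import *
import cv2,numpy as np
from h import crop
o=observe();print(o["clock"],o["tool_pos"],o["tcp_rot"],o["ft_force"])
f=grab_frame("scene"); crop(f["image"],110,230,200,360,5,"pics/s2.png")
f=grab_frame("wrist"); cv2.imwrite("pics/w2.png",f["image"]);np.savez("w2.npz",pos=o["tool_pos"],rot=o["tcp_rot"],**f)
E
```

```text
3.625 [ 0.45917692 -0.11386677  0.09872882] [1.79980434e+02 4.55186815e-02 1.79310452e+02] [-0.05631468  0.3211115   0.12279935]
```

View pics/s2.png

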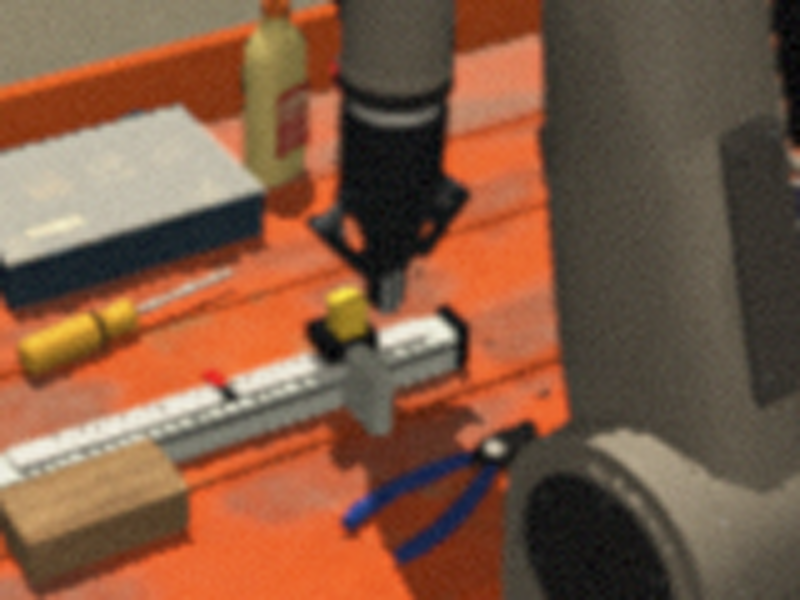

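View pics/w2.png

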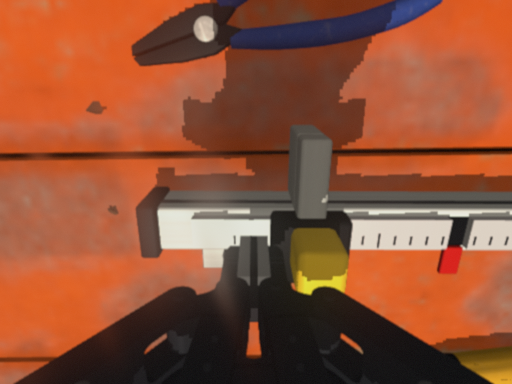

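Emit:
arm_command(
  moves=[
    {"hand": -1,"xyz": [0,0.02,0],"angular": [0,0,0]},
    {"hand": -1,"xyz": [0,0.02,0],"angular": [0,0,0]},
    {"hand": -1,"xyz": [0,0.02,0],"angular": [0,0,0]},
    {"hand": -1,"xyz": [0,0.02,0],"angular": [0,0,0]},
    {"hand": -1,"xyz": [0,0.02,0],"angular": [0,0,0]},
    {"hand": -1,"xyz": [0,0.02,0],"angular": [0,0,0]},
    {"hand": -1,"xyz": [0,0.02,0],"angular": [0,0,0]},
    {"hand": -1,"xyz": [0,0.02,0],"angular": [0,0,0]},
    {"hand": -1,"xyz": [0,0.02,0],"angular": [0,0,0]},
    {"hand": -1,"xyz": [0,0.02,0],"angular": [0,0,0]},
    {"hand": -1,"xyz": [0,0,0],"angular": [0,0,0]},
  ],
)

```text
clock: 5.1
tool_pos: [0.4589, -0.0942, 0.0983]
tcp_rot: [180.0, -0.0, 179.2]
ft_force: [0.4, -0.4, -0.4]
grip_width: 0.0002
```

```bash
python3 - <<'E'
from rig import *
import cv2,numpy as np
from h import crop
o=observe();print(o["clock"],o["tool_pos"],o["tcp_rot"],o["ft_force"])
f=grab_frame("wrist"); crop(f["image"],100,330,130,490,2.2,"pics/w3.png");np.savez("w3.npz",pos=o["tool_pos"],rot=o["tcp_rot"],**f)
E
```

```text
5.1 [ 0.45886641 -0.09422677  0.09834437] [ 1.79973792e+02 -4.94094277e-03  1.79249077e+02] [ 0.4129899  -0.35931572 -0.38230091]
```

View pics/w3.png

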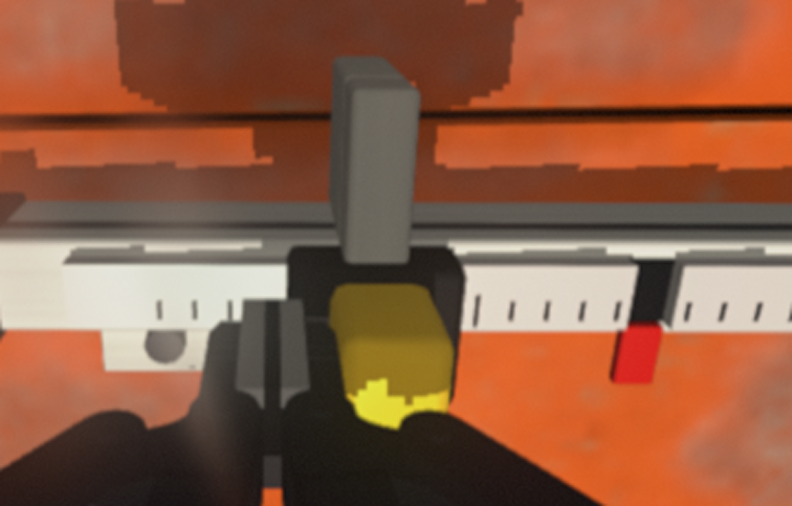

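Emit:
arm_command(
  moves=[
    {"hand": -1,"xyz": [0,0.02,0],"angular": [0,0,0]},
    {"hand": -1,"xyz": [0,0.02,0],"angular": [0,0,0]},
    {"hand": -1,"xyz": [0,0.04,0],"angular": [0,0,0]},
    {"hand": -1,"xyz": [0,0.04,0],"angular": [0,0,0]},
    {"hand": -1,"xyz": [0,0.04,0],"angular": [0,0,0]},
    {"hand": -1,"xyz": [0,0.04,0],"angular": [0,0,0]},
    {"hand": -1,"xyz": [0,0.04,0],"angular": [0,0,0]},
    {"hand": -1,"xyz": [0,0.04,0],"angular": [0,0,0]},
    {"hand": -1,"xyz": [0,0.04,0],"angular": [0,0,0]},
    {"hand": -1,"xyz": [0,0.04,0],"angular": [0,0,0]},
    {"hand": -1,"xyz": [0,0.04,0],"angular": [0,0,0]},
  ],
)

```text
clock: 6.52
tool_pos: [0.4589, -0.0545, 0.0984]
tcp_rot: [180.0, 0.0, 179.2]
ft_force: [2.3, -2.4, 1.4]
grip_width: -0.0001
```

```bash
python3 - <<'E'
from rig import *
import cv2,numpy as np
from h import crop
o=observe();print(o["clock"],o["tool_pos"],o["tcp_rot"],o["ft_force"])
f=grab_frame("wrist"); crop(f["image"],100,330,130,490,2.2,"pics/w4.png");np.savez("w4.npz",pos=o["tool_pos"],rot=o["tcp_rot"],**f)
f=grab_frame("top"); crop(f["image"],160,220,160,320,5,"pics/t4.png");np.savez("t4.npz",**f)
E
```

```text
6.525 [ 0.45893781 -0.0544739   0.09837945] [1.79998679e+02 1.26789914e-02 1.79218499e+02] [ 2.33737088 -2.42127011  1.43502488]
```

View pics/w4.png

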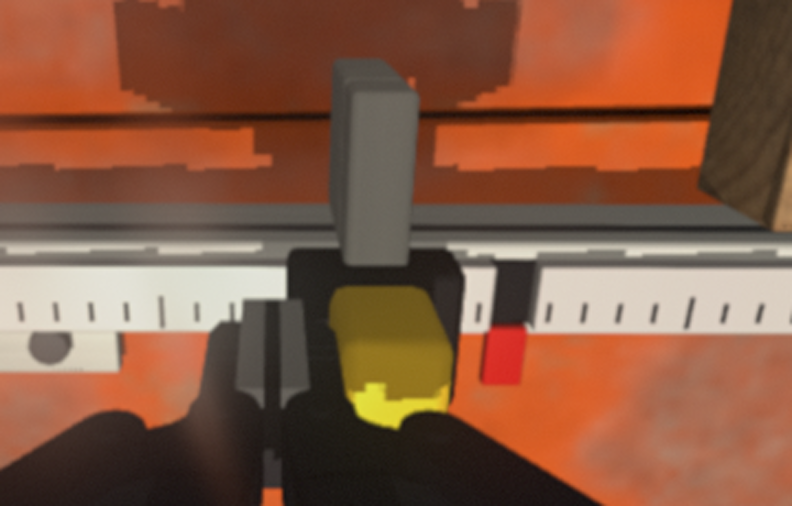

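View pics/t4.png

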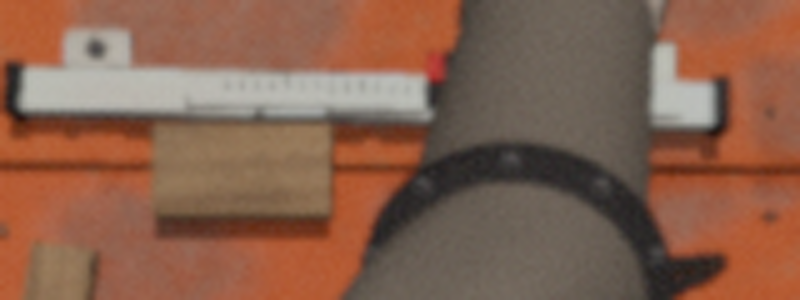

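```bash
python3 - <<'E'
from h import *
for fn,nl,nr in (("w3.npz",638,678),("w4.npz",497,537)):
  f=np.load(fn); g=lambda x,y,z: wray(f,130+x/2.2,100+y/2.2,z)
  print(fn,[g(x,252,.064)[1].round(4) for x in (289,446)],[g(x,264,.04)[1].round(4) for x in (nl,nr)],
   "tongue",[g(x,75+13,.06)[1].round(4) for x in (352,417)],"post",[g(x,292,.094)[1].round(4) for x in (333,427)], f["pos"][1])
crop(np.load("w4.npz")["image"],200,300,240,400,5,"pics/w4c.png")
E
```

```text
w3.npz [np.float64(-0.0884), np.float64(-0.0512)] [np.float64(0.0085), np.float64(0.0196)] tongue [np.float64(-0.074), np.float64(-0.0594)] post [np.float64(-0.0806), np.float64(-0.0624)] -0.09422676779993105
w4.npz [np.float64(-0.0487), np.float64(-0.0115)] [np.float64(0.0093), np.float64(0.0203)] tongue [np.float64(-0.0342), np.float64(-0.0196)] post [np.float64(-0.0409), np.float64(-0.0226)] -0.054473902863267774
```

View pics/w4c.png

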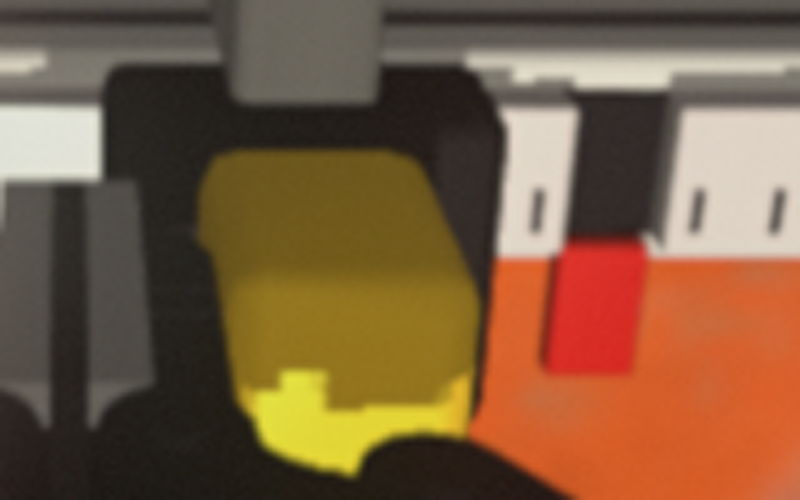

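Emit:
arm_command(
  moves=[
    {"hand": -1,"xyz": [0,0.04,0],"angular": [0,0,0]},
    {"hand": -1,"xyz": [0,0.04,0],"angular": [0,0,0]},
    {"hand": -1,"xyz": [0,0.04,0],"angular": [0,0,0]},
    {"hand": -1,"xyz": [0,0.04,0],"angular": [0,0,0]},
    {"hand": -1,"xyz": [0,0.04,0],"angular": [0,0,0]},
    {"hand": -1,"xyz": [0,0.04,0],"angular": [0,0,0]},
    {"hand": -1,"xyz": [0,0.03,0],"angular": [0,0,0]},
    {"hand": -1,"xyz": [0,0.02,0],"angular": [0,0,0]},
    {"hand": -1,"xyz": [0,0.02,0],"angular": [0,0,0]},
    {"hand": -1,"xyz": [0,0.01,0],"angular": [0,0,0]},
    {"hand": -1,"xyz": [0,0.01,0],"angular": [0,0,0]},
  ],
)

```text
clock: 8.0
tool_pos: [0.4588, -0.0217, 0.0983]
tcp_rot: [180.0, -0.0, 179.2]
ft_force: [0.3, -1.8, -1.9]
grip_width: 0.0
```

Emit:
arm_command(
  moves=[
    {"hand": -1,"xyz": [0,0.01,0],"angular": [0,0,0]},
    {"hand": -1,"xyz": [0,0.01,0],"angular": [0,0,0]},
    {"hand": -1,"xyz": [0,0.01,0],"angular": [0,0,0]},
    {"hand": -1,"xyz": [0,0,0],"angular": [0,0,0]},
  ],
)

```text
clock: 8.5
tool_pos: [0.459, -0.0181, 0.0984]
tcp_rot: [180.0, 0.0, 179.3]
ft_force: [-0.4, 0.5, -0.3]
grip_width: -0.0002
```

```bash
cat > look.py <<'E'
import sys
from rig import *
from h import *
n=sys.argv[1]
o=observe();print(o["clock"],o["tool_pos"],o["tcp_rot"],o["ft_force"])
f=grab_frame("wrist"); crop(f["image"],100,330,130,490,2.2,f"pics/w{n}.png");np.savez(f"w{n}.npz",pos=o["tool_pos"],rot=o["tcp_rot"],**f)
E
python3 look.py 5
```

```text
8.5 [ 0.45904802 -0.01814792  0.09842548] [1.79968463e+02 1.88273049e-02 1.79256297e+02] [-0.37920878  0.53822592 -0.32940378]
```

View pics/w5.png

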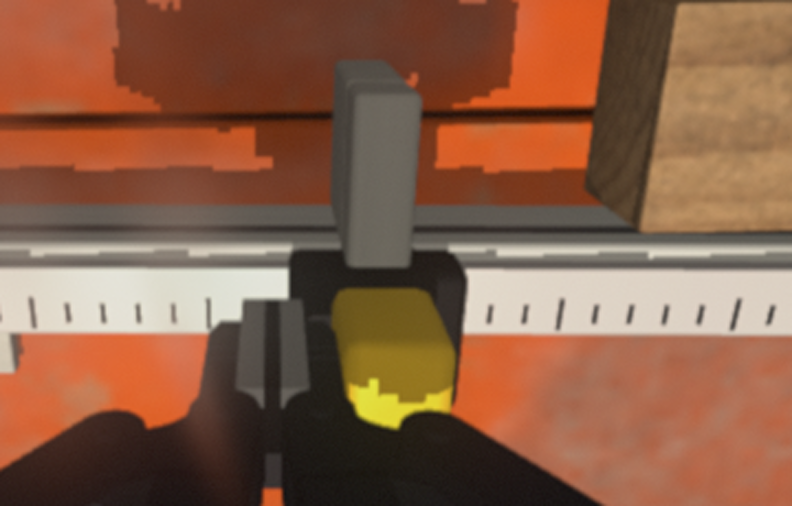

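Emit:
arm_command(
  moves=[
    {"hand": -1,"xyz": [0,0.01,0],"angular": [0,0,0]},
    {"hand": -1,"xyz": [0,0,0],"angular": [0,0,0]},
  ],
)

```text
clock: 8.8
tool_pos: [0.4589, -0.0175, 0.0984]
tcp_rot: [180.0, 0.0, 179.2]
ft_force: [-0.5, -0.5, -0.2]
grip_width: 0.0002
```

```bash
python3 look.py 6
```

```text
8.8 [ 0.45888747 -0.01748878  0.09835105] [1.79989693e+02 4.53005428e-03 1.79241245e+02] [-0.54609595 -0.50476146 -0.22133623]
```

View pics/w6.png

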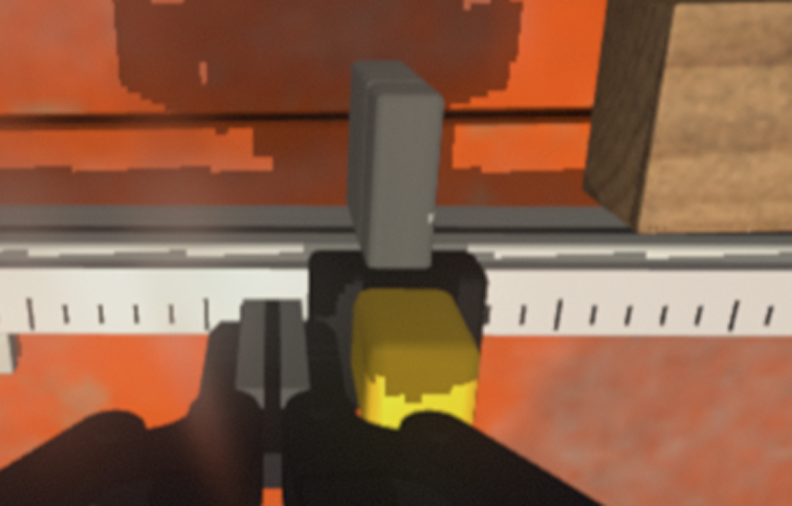

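The stop jumped ahead of the finger by about 5 mm (post left edge 333→355 in the crop), with the force at zero: it has dropped in. Now I back off, rise and cross to the offcut's far end, looking on the way.

Emit:
arm_command(
  moves=[
    {"hand": -1,"xyz": [0,-0.15,0],"angular": [0,0,0]},
    {"hand": -1,"xyz": [0,-0.1,0.2],"angular": [0,0,0]},
    {"hand": -1,"xyz": [0.05,0,0.5],"angular": [0,0,0]},
    {"hand": -1,"xyz": [0.1,0.1,0.5],"angular": [0,0,0]},
    {"hand": -1,"xyz": [0.0,0.3,0.0],"angular": [0,0,0]},
    {"hand": -1,"xyz": [0,0.3,0],"angular": [0,0,0]},
    {"hand": -1,"xyz": [0,0,0],"angular": [0,0,0]},
    {"hand": -1,"xyz": [0,0,0],"angular": [0,0,0]},
  ],
)

```text
clock: 9.85
tool_pos: [0.4737, 0.0259, 0.2182]
tcp_rot: [-180.0, -0.0, 179.2]
ft_force: [1.0, 0.4, -0.9]
grip_width: -0.0002
```

```bash
python3 look.py 7; python3 - <<'E'
from h import *
cv2.imwrite("pics/w7f.png",np.load("w7.npz")["image"])
E
```

```text
9.85 [0.47369538 0.02587853 0.21820744] [-1.79968114e+02 -1.76679416e-02  1.79155010e+02] [ 0.98413137  0.36054256 -0.86805134]
```

View pics/w7f.png

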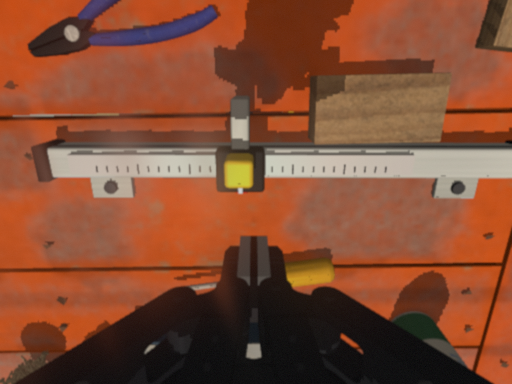

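```bash
python3 - <<'E'
from h import *
crop(np.load("w7.npz")["image"],65,200,205,455,3.2,"pics/w7c.png")
E
```

```text
(no output)
```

View pics/w7c.png

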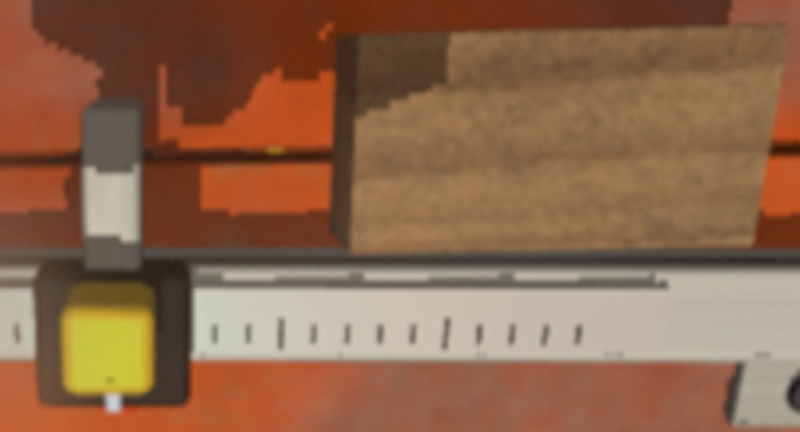

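```bash
python3 - <<'E'
from h import *
f=np.load("w7.npz")
for n,u,v,z in [("A",358,36,.038),("B",785,25,.038),("C",755,246,.038),("D",350,251,.038),("post",62,347,.094),("post",154,347,.094),("car",38,350,.064),("car",190,350,.064),("line",113,402,.055),("tong",83,125,.06),("tong",142,125,.06),("fenceface",300,254,.034),("fenceface",770,250,.034)]:
  print(n,wray(f,205+(u+.5)/3.2-.5,65+(v+.5)/3.2-.5,z).round(4))
E
```

```text
A [0.3886 0.0846 0.038 ]
B [0.3876 0.2023 0.038 ]
C [0.4491 0.2049 0.038 ]
D [0.4487 0.0852 0.038 ]
post [0.4606 0.0042 0.094 ]
post [0.4609 0.027  0.094 ]
car [ 0.4701 -0.0056  0.064 ]
car [0.4708 0.0368 0.064 ]
line [0.4891 0.0144 0.055 ]
tong [0.4097 0.0091 0.06  ]
tong [0.41   0.0246 0.06  ]
fenceface [0.4502 0.071  0.034 ]
fenceface [0.4512 0.212  0.034 ]
```

Stop centre measures y≈0.0156 against notch 0.0152, so it is home. The only wood of 62×120 mm is the piece beside the fence (crop corners (358,36),(785,25),(755,246),(350,251): about 61×119 mm). The other two, at (170,222) and (126,254) in the first top picture, are much smaller.

Emit:
arm_command(
  moves=[
    {"hand": -1,"xyz": [-0.11,0.43,0],"angular": [0,0,0]},
    {"hand": -1,"xyz": [-0.11,0.43,0],"angular": [0,0,0]},
    {"hand": -1,"xyz": [-0.11,0.43,0],"angular": [0,0,0]},
    {"hand": -1,"xyz": [-0.11,0.43,0],"angular": [0,0,0]},
    {"hand": -1,"xyz": [-0.11,0.45,0],"angular": [0,0,0]},
    {"hand": -1,"xyz": [0,0,-0.3],"angular": [0,0,0]},
    {"hand": -1,"xyz": [0,0,-0.3],"angular": [0,0,0]},
    {"hand": -1,"xyz": [0,0,-0.3],"angular": [0,0,0]},
    {"hand": -1,"xyz": [0,0,-0.3],"angular": [0,0,0]},
    {"hand": -1,"xyz": [0,0,0],"angular": [0,0,0]},
    {"hand": -1,"xyz": [0,0,0],"angular": [0,0,0]},
  ],
)

```text
clock: 11.28
tool_pos: [0.4197, 0.2439, 0.0991]
tcp_rot: [180.0, 0.0, 179.2]
ft_force: [-0.4, 0.3, 0.7]
grip_width: -0.0003
```

```bash
python3 look.py 8; python3 - <<'E'
from rig import *
from h import *
cv2.imwrite("pics/w8f.png",np.load("w8.npz")["image"])
f=grab_frame("scene"); crop(f["image"],110,270,140,340,4,"pics/s8.png")
E
```

```text
11.275 [0.41968698 0.243868   0.09909338] [1.79984434e+02 4.70380698e-02 1.79151457e+02] [-0.37622851  0.34261768  0.7097905 ]
```

View pics/w8f.png

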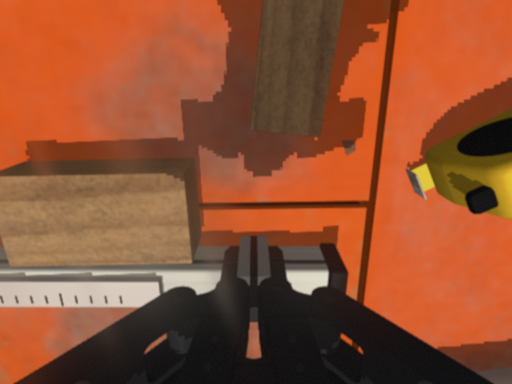

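View pics/s8.png

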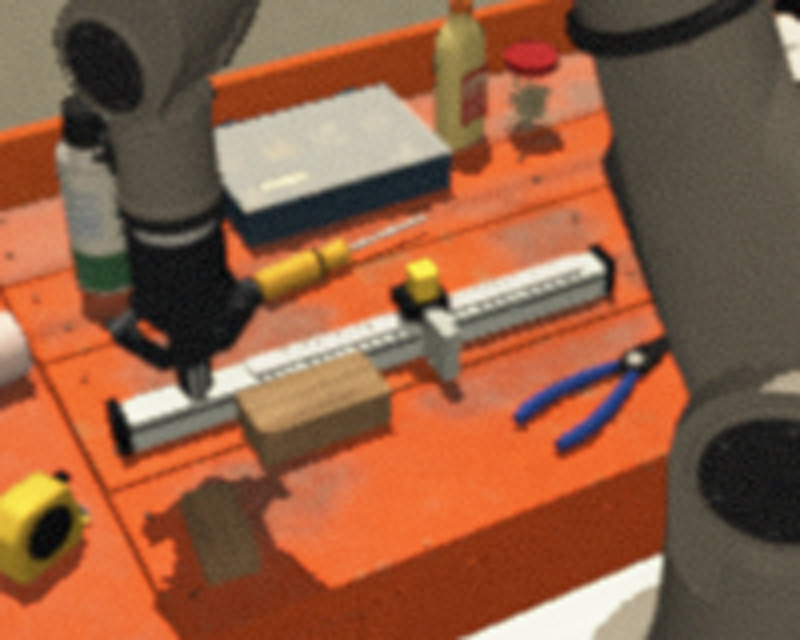

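Emit:
arm_command(
  moves=[
    {"hand": -1,"xyz": [-0.01,0,-0.2],"angular": [0,0,0]},
    {"hand": -1,"xyz": [0,0,-0.2],"angular": [0,0,0]},
    {"hand": -1,"xyz": [0,0,-0.19],"angular": [0,0,0]},
    {"hand": -1,"xyz": [0,0,0],"angular": [0,0,0]},
    {"hand": -1,"xyz": [0,-0.1,0],"angular": [0,0,0]},
    {"hand": -1,"xyz": [0,-0.06,0],"angular": [0,0,0]},
    {"hand": -1,"xyz": [0,-0.04,0],"angular": [0,0,0]},
    {"hand": -1,"xyz": [0,-0.04,0],"angular": [0,0,0]},
    {"hand": -1,"xyz": [0,-0.04,0],"angular": [0,0,0]},
    {"hand": -1,"xyz": [0,-0.04,0],"angular": [0,0,0]},
    {"hand": -1,"xyz": [0,0,0],"angular": [0,0,0]},
  ],
)

```text
clock: 12.75
tool_pos: [0.4179, 0.2121, 0.0393]
tcp_rot: [180.0, 0.0, 179.2]
ft_force: [-0.1, 0.3, 0.7]
grip_width: -0.0
```

```bash
python3 look.py 9
```

```text
12.75 [0.41789445 0.21208507 0.03934015] [1.79999103e+02 1.37059612e-03 1.79204572e+02] [-0.12016128  0.33154118  0.71293205]
```

View pics/w9.png

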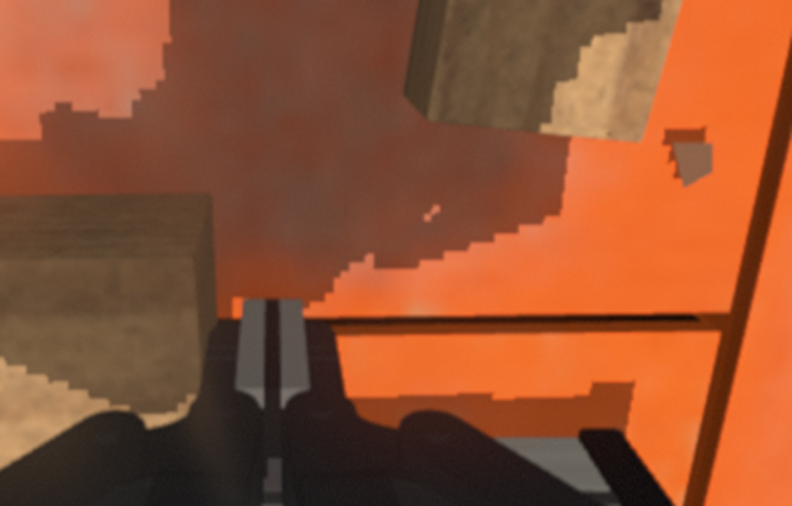

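Emit:
arm_command(
  moves=[
    {"hand": -1,"xyz": [-0.002,-0.04,0],"angular": [0,0,0]},
    {"hand": -1,"xyz": [0,-0.04,0],"angular": [0,0,0]},
    {"hand": -1,"xyz": [-0.002,-0.04,0],"angular": [0,0,0]},
    {"hand": -1,"xyz": [0,-0.04,0],"angular": [0,0,0]},
    {"hand": -1,"xyz": [-0.002,-0.04,0],"angular": [0,0,0]},
    {"hand": -1,"xyz": [0,-0.04,0],"angular": [0,0,0]},
    {"hand": -1,"xyz": [-0.002,-0.04,0],"angular": [0,0,0]},
    {"hand": -1,"xyz": [0,-0.04,0],"angular": [0,0,0]},
    {"hand": -1,"xyz": [0,-0.04,0],"angular": [0,0,0]},
    {"hand": -1,"xyz": [0,-0.04,0],"angular": [0,0,0]},
    {"hand": -1,"xyz": [0,-0.04,0],"angular": [0,0,0]},
    {"hand": -1,"xyz": [0,0,0],"angular": [0,0,0]},
  ],
)

```text
clock: 14.3
tool_pos: [0.417, 0.1678, 0.0393]
tcp_rot: [-180.0, -0.0, 179.2]
ft_force: [-0.7, 0.8, 0.9]
grip_width: -0.0004
```

```bash
python3 - <<'E'
from rig import *
from h import *
o=observe();print(o["tool_pos"],o["ft_force"])
f=grab_frame("top"); np.savez("t10.npz",**f); crop(f["image"],160,220,160,320,5,"pics/t10.png")
f=grab_frame("scene"); crop(f["image"],160,240,160,300,5.7,"pics/s10.png")
f=grab_frame("wrist");cv2.imwrite("pics/w10.png",f["image"])
E
```

```text
[0.41697186 0.16778104 0.03930118] [-0.74220428  0.82283011  0.91472338]
```

View pics/t10.png

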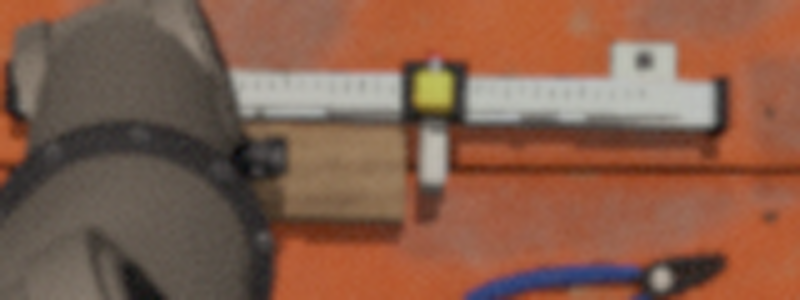

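View pics/s10.png

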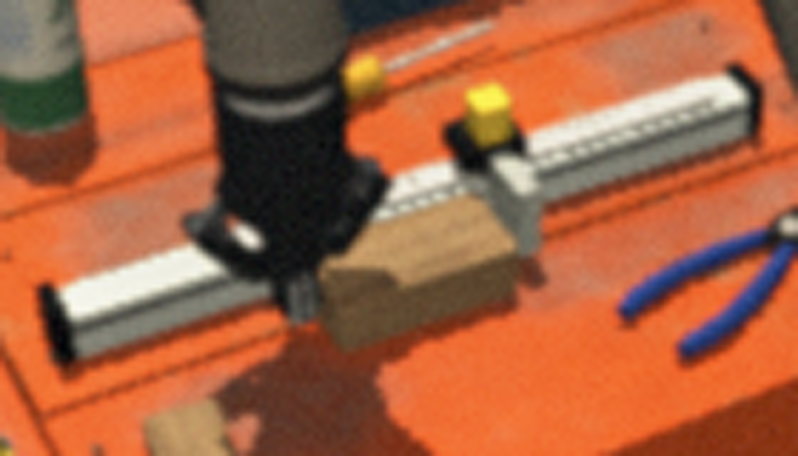

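View pics/w10.png

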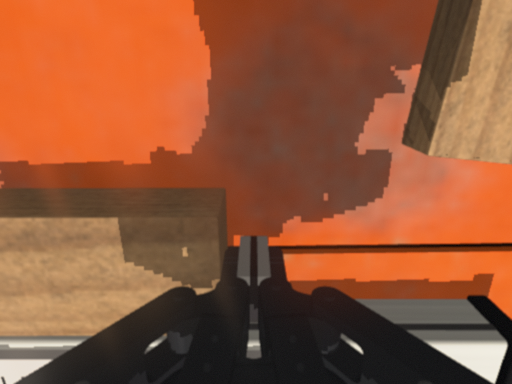

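Emit:
arm_command(
  moves=[
    {"hand": -1,"xyz": [0,-0.02,0],"angular": [0,0,0]},
    {"hand": -1,"xyz": [0,-0.02,0],"angular": [0,0,0]},
    {"hand": -1,"xyz": [0,-0.01,0],"angular": [0,0,0]},
    {"hand": -1,"xyz": [0,-0.01,0],"angular": [0,0,0]},
  ],
)

```text
clock: 14.95
tool_pos: [0.417, 0.1623, 0.0393]
tcp_rot: [180.0, 0.0, 179.2]
ft_force: [-0.1, -0.2, -0.3]
grip_width: -0.0002
```

Emit:
arm_command(
  moves=[
    {"hand": -1,"xyz": [0,-0.01,0],"angular": [0,0,0]},
  ],
)

```text
clock: 15.08
tool_pos: [0.4171, 0.1613, 0.0393]
tcp_rot: [180.0, 0.0, 179.2]
ft_force: [-0.8, 1.3, 0.1]
grip_width: -0.0
```

Emit:
arm_command(
  moves=[
    {"hand": -1,"xyz": [0,-0.01,0],"angular": [0,0,0]},
  ],
)

```text
clock: 15.2
tool_pos: [0.417, 0.1603, 0.0393]
tcp_rot: [180.0, 0.0, 179.2]
ft_force: [0.4, 2.0, 0.4]
grip_width: -0.0004
```

Emit:
arm_command(
  moves=[
    {"hand": -1,"xyz": [0,0,0],"angular": [0,0,0]},
  ],
)

```text
clock: 15.32
tool_pos: [0.417, 0.1601, 0.0393]
tcp_rot: [-180.0, -0.0, 179.2]
ft_force: [-1.1, 0.6, -0.4]
grip_width: 0.0001
```

```bash
python3 - <<'E'
from rig import *
from h import *
o=observe();print(o["tool_pos"],o["ft_force"])
f=grab_frame("top"); np.savez("t11.npz",**f); crop(f["image"],160,210,220,270,12,"pics/t11.png")
E
```

```text
[0.41701531 0.16013445 0.03930987] [-1.07098344  0.61786618 -0.44729441]
```

View pics/t11.png

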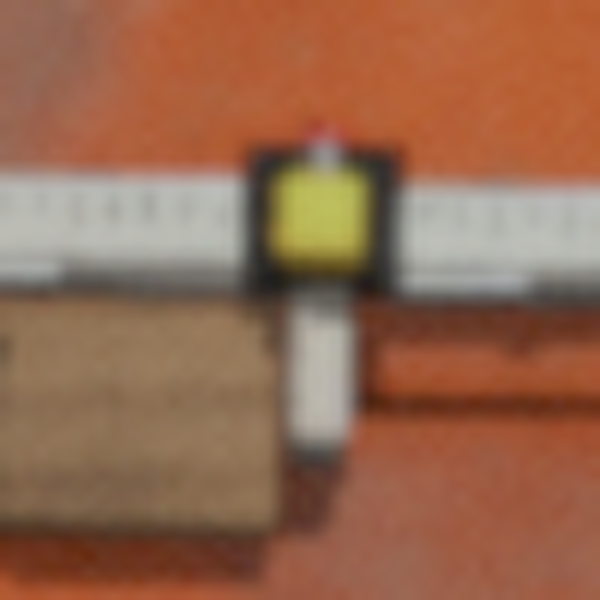

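Red tab (325,135) lines up with the white line (325,155), so the stop is home. A slim gap remains to the tongue (280 to 292), so I go on in half-millimetre steps, watching the force.

Emit:
arm_command(
  moves=[
    {"hand": -1,"xyz": [0,-0.005,0],"angular": [0,0,0]},
    {"hand": -1,"xyz": [0,-0.005,0],"angular": [0,0,0]},
  ],
)

```text
clock: 15.62
tool_pos: [0.4171, 0.1594, 0.0393]
tcp_rot: [180.0, 0.0, 179.2]
ft_force: [-0.2, 0.2, 0.2]
grip_width: -0.0003
```

Emit:
arm_command(
  moves=[
    {"hand": -1,"xyz": [0,-0.005,0],"angular": [0,0,0]},
  ],
)

```text
clock: 15.75
tool_pos: [0.417, 0.1588, 0.0393]
tcp_rot: [180.0, 0.0, 179.2]
ft_force: [0.4, 1.2, -0.9]
grip_width: 0.0
```

Emit:
arm_command(
  moves=[
    {"hand": -1,"xyz": [0,-0.005,0],"angular": [0,0,0]},
  ],
)

```text
clock: 15.88
tool_pos: [0.417, 0.1583, 0.0393]
tcp_rot: [180.0, 0.0, 179.2]
ft_force: [0.6, 0.1, 0.9]
grip_width: 0.0004
```

Emit:
arm_command(
  moves=[
    {"hand": -1,"xyz": [0,-0.005,0],"angular": [0,0,0]},
  ],
)

```text
clock: 16.0
tool_pos: [0.417, 0.1578, 0.0393]
tcp_rot: [180.0, 0.0, 179.2]
ft_force: [0.8, 1.6, 0.5]
grip_width: -0.0003
```

Emit:
arm_command(
  moves=[
    {"hand": -1,"xyz": [0,-0.003,0],"angular": [0,0,0]},
    {"hand": -1,"xyz": [0,0,0],"angular": [0,0,0]},
  ],
)

```text
clock: 16.25
tool_pos: [0.417, 0.1574, 0.0393]
tcp_rot: [180.0, 0.0, 179.2]
ft_force: [-0.0, 1.2, 0.1]
grip_width: 0.0003
```

```bash
python3 - <<'E'
from rig import *
from h import *
o=observe();print(o["tool_pos"],o["ft_force"])
f=grab_frame("top"); np.savez("t12.npz",**f); crop(f["image"],160,210,220,270,12,"pics/t12.png")
E
```

```text
[0.4170436  0.15744566 0.03931982] [-0.04874514  1.23432345  0.05378035]
```

View pics/t12.png

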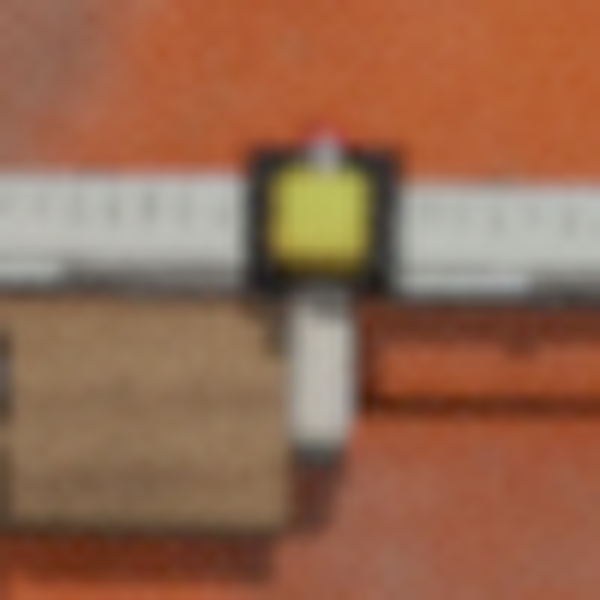

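Emit:
arm_command(
  moves=[
    {"hand": -1,"xyz": [0,-0.003,0],"angular": [0,0,0]},
  ],
)

```text
clock: 16.42
tool_pos: [0.417, 0.1573, 0.0393]
tcp_rot: [180.0, -0.0, 179.2]
ft_force: [-0.3, 1.9, 0.2]
grip_width: 0.0001
```

Emit:
arm_command(
  moves=[
    {"hand": -1,"xyz": [0,-0.003,0],"angular": [0,0,0]},
  ],
)

```text
clock: 16.55
tool_pos: [0.417, 0.1569, 0.0393]
tcp_rot: [180.0, 0.0, 179.2]
ft_force: [0.0, 0.6, 0.6]
grip_width: 0.0002
```

Emit:
arm_command(
  moves=[
    {"hand": -1,"xyz": [0,-0.003,0],"angular": [0,0,0]},
  ],
)

```text
clock: 16.68
tool_pos: [0.417, 0.1566, 0.0393]
tcp_rot: [180.0, -0.0, 179.2]
ft_force: [-0.6, 1.8, 0.6]
grip_width: 0.0002
```

```bash
python3 - <<'E'
from rig import *
from h import *
o=observe();print(o["tool_pos"],o["ft_force"])
f=grab_frame("top"); np.savez("t13.npz",**f); crop(f["image"],160,210,220,270,12,"pics/t13.png")
E
```

```text
[0.41701491 0.15658941 0.03932099] [-0.64823775  1.81270795  0.55381098]
```

View pics/t13.png

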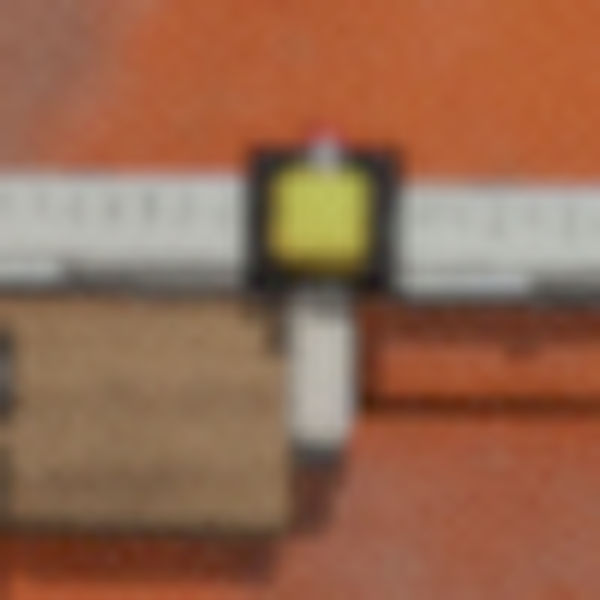

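Emit:
arm_command(
  moves=[
    {"hand": -1,"xyz": [0,-0.003,0],"angular": [0,0,0]},
  ],
)

```text
clock: 16.85
tool_pos: [0.4171, 0.1563, 0.0393]
tcp_rot: [180.0, 0.0, 179.2]
ft_force: [0.5, 2.4, 0.6]
grip_width: -0.0001
```

Emit:
arm_command(
  moves=[
    {"hand": -1,"xyz": [0,-0.003,0],"angular": [0,0,0]},
  ],
)

```text
clock: 16.98
tool_pos: [0.4171, 0.1563, 0.0393]
tcp_rot: [180.0, 0.0, 179.2]
ft_force: [0.0, 2.1, -0.6]
grip_width: -0.0002
```

Emit:
arm_command(
  moves=[
    {"hand": -1,"xyz": [0,-0.003,0],"angular": [0,0,0]},
  ],
)

```text
clock: 17.1
tool_pos: [0.4172, 0.1562, 0.0394]
tcp_rot: [180.0, 0.0, 179.2]
ft_force: [0.1, 3.6, 0.4]
grip_width: -0.0
```

Emit:
arm_command(
  moves=[
    {"hand": -1,"xyz": [0,-0.003,0],"angular": [0,0,0]},
    {"hand": -1,"xyz": [0,0,0],"angular": [0,0,0]},
  ],
)

```text
clock: 17.35
tool_pos: [0.4173, 0.1561, 0.0394]
tcp_rot: [179.9, 0.0, 179.3]
ft_force: [0.6, 5.1, -0.1]
grip_width: 0.0001
```

```bash
python3 - <<'E'
from rig import *
from h import *
o=observe();print(o["tool_pos"],o["ft_force"])
f=grab_frame("top"); np.savez("t14.npz",**f); crop(f["image"],160,210,220,270,12,"pics/t14.png")
E
```

```text
[0.41732528 0.15608694 0.03943411] [ 0.58664283  5.13846978 -0.09281789]
```

View pics/t14.png

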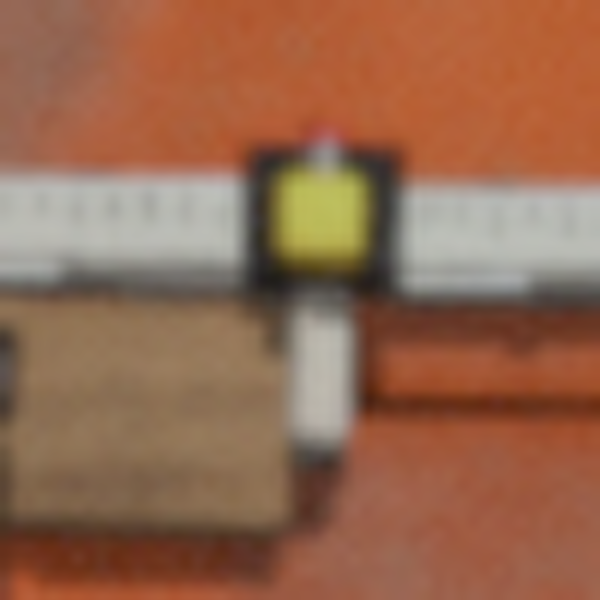

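Contact: the tool stalls at y=0.156 while the force rises to 5 N, and the stop has not moved. I back straight off, rise and check.

Emit:
arm_command(
  moves=[
    {"hand": -1,"xyz": [0,0.02,0],"angular": [0,0,0]},
    {"hand": -1,"xyz": [0,0.08,0],"angular": [0,0,0]},
    {"hand": -1,"xyz": [0,0.2,0],"angular": [0,0,0]},
    {"hand": -1,"xyz": [0,0,0.4],"angular": [0,0,0]},
    {"hand": -1,"xyz": [0.1,0,0.5],"angular": [0,0,0]},
    {"hand": -1,"xyz": [0.3,-0.2,0.5],"angular": [0,0,0]},
    {"hand": -1,"xyz": [0.15,-0.4,0.4],"angular": [0,0,0]},
    {"hand": -1,"xyz": [0,-0.4,0],"angular": [0,0,0]},
    {"hand": -1,"xyz": [0,0,0],"angular": [0,0,0]},
    {"hand": -1,"xyz": [0,0,0],"angular": [0,0,0]},
  ],
)

```text
clock: 18.65
tool_pos: [0.4716, 0.0859, 0.219]
tcp_rot: [180.0, -0.1, 179.2]
ft_force: [-0.1, 0.0, 0.0]
grip_width: 0.0003
```

```bash
python3 look.py 15; python3 - <<'E'
from rig import *
from h import *
cv2.imwrite("pics/w15f.png",np.load("w15.npz")["image"])
f=grab_frame("scene"); cv2.imwrite("pics/s15.png",f["image"])
E
```

```text
18.65 [0.47158869 0.08589257 0.21899314] [ 1.79999949e+02 -5.14039444e-02  1.79228178e+02] [-6.04141411e-02  3.89896970e-02  6.07317509e-05]
```

View pics/w15f.png

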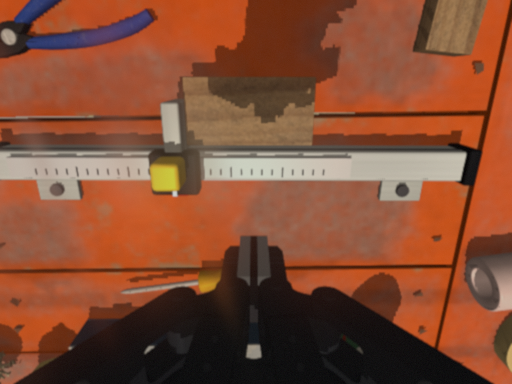

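View pics/s15.png

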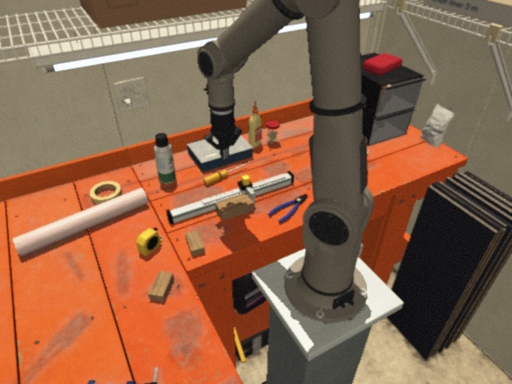

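Emit:
arm_command(
  moves=[
    {"hand": -1,"xyz": [0,-0.35,0],"angular": [0,0,0]},
    {"hand": -1,"xyz": [0,-0.25,0],"angular": [0,0,0]},
    {"hand": -1,"xyz": [0,0,0],"angular": [0,0,0]},
    {"hand": -1,"xyz": [0,0,0],"angular": [0,0,0]},
  ],
)

```text
clock: 19.25
tool_pos: [0.472, 0.0269, 0.2191]
tcp_rot: [180.0, -0.0, 179.3]
ft_force: [-0.5, 0.5, 0.5]
grip_width: -0.0001
```

```bash
python3 look.py 16; python3 - <<'E'
from h import *
crop(np.load("w16.npz")["image"],65,200,200,400,4,"pics/w16c.png")
E
```

```text
19.25 [0.47202074 0.02688815 0.21910909] [ 1.79978175e+02 -2.28120837e-02  1.79328177e+02] [-0.54342231  0.52532496  0.51291129]
```

View pics/w16c.png

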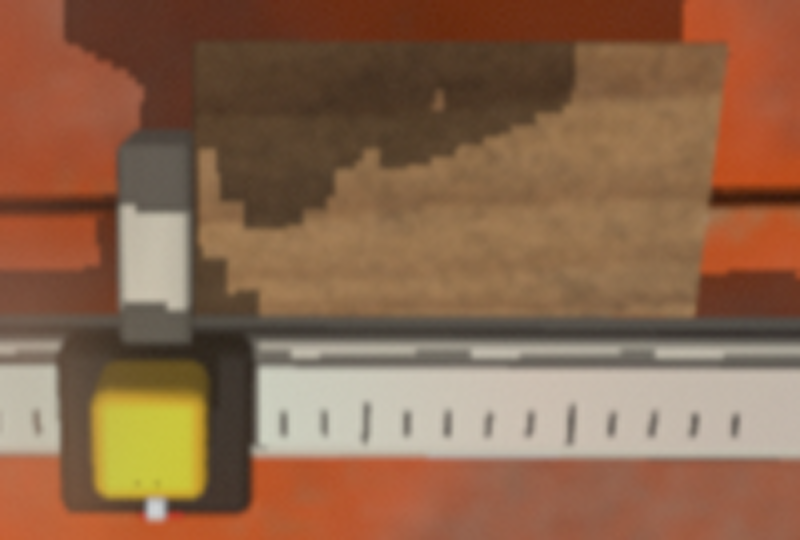

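```bash
python3 - <<'E'
from h import *
f=np.load("w16.npz")
for n,u,v,z in [("oc near",196,170,.038),("oc near fence",203,300,.038),("oc near front",195,45,.038),("far fr",728,45,.038),("far fe",695,316,.038),("tong+",192,170,.06),("tong-",120,170,.06),("tong+",192,320,.06),("post",94,440,.094),("post",208,440,.094),("line",156,510,.055),("redL",140,516,.04),("redR",182,516,.04)]:
  print(n,wray(f,200+(u+.5)/4-.5,65+(v+.5)/4-.5,z).round(4))
crop(f["image"],90,205,205,275,8,"pics/w16d.png")
E
```

```text
oc near [0.413  0.0248 0.038 ]
oc near fence [0.443 0.026 0.038]
oc near front [0.386  0.0251 0.038 ]
far fr [0.3875 0.1436 0.038 ]
far fe [0.4483 0.143  0.038 ]
tong+ [0.4111 0.0243 0.06  ]
tong- [0.411 0.009 0.06 ]
tong+ [0.4433 0.0237 0.06  ]
post [0.4605 0.0044 0.094 ]
post [0.4608 0.0271 0.094 ]
line [0.4896 0.0143 0.055 ]
redL [0.4965 0.0095 0.04  ]
redR [0.4967 0.0199 0.04  ]
```

View pics/w16d.png

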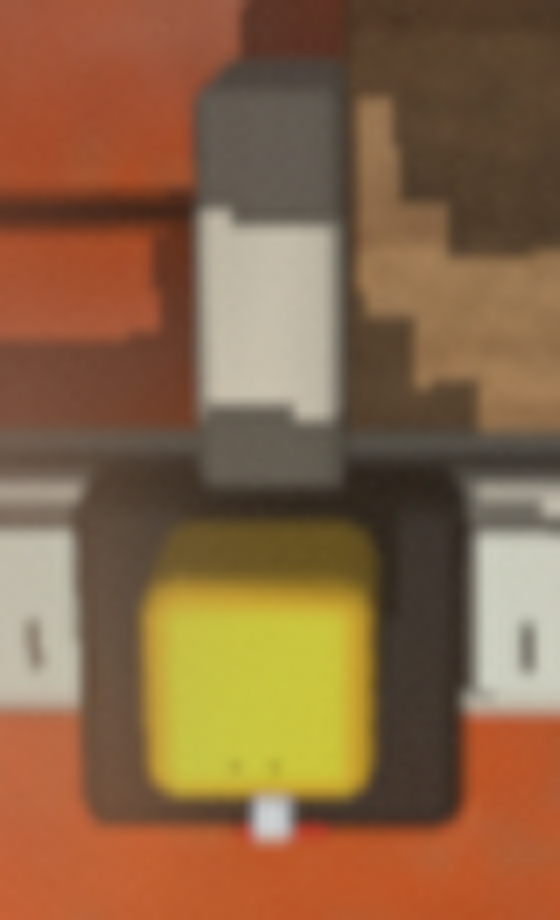

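```bash
python3 - <<'E'
from rig import *
print(sign_off())
E
```

```text
the job is handed in; nothing more can be done
None
```

The stop is in its notch and the offcut's end rests against the stop's tongue. I handed the job in at about 19 s, with the gripper clear of everything.

- **Stop:** I pushed the post with the shut fingers in small steps until the stop jumped about 5 mm ahead by itself and the force fell to zero. At the end the white line is at y = 0.0143 m and the red tab at about 0.0147 m. The post reads the same as before the offcut was pushed, to within about 0.2 mm, so the stop was not driven out.
- **Offcut:** I pushed its far end along the fence until the tool stalled at y = 0.156 m and the force rose to about 5 N, under the 10 N that frees the stop. Then I backed straight off.
- **Last check on the contact:** by eye the offcut lies against the tongue. The wrist camera reads its end at y = 0.0248 to 0.0260 m against 0.0237 to 0.0243 m for the tongue. That 0.5 to 2 mm is within the 2 mm calibration, so the stall and force rise are the firmer evidence.
- **Measurement disagreement:** the top camera put the notch at y = 0.0132 m and the wrist camera at about 0.0152 m. The jump and the line-to-tab alignment settled it.
- **Other things:** in the last scene picture the tape measure, screwdriver and small offcuts lie where they were. I did not measure them, and the arm hides the tin in that view; the tool stayed well clear of it.

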